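# Pump down a seed jar until its vacuum pin is out

### The arm

A 6-joint arm with a two-finger parallel gripper is mounted at the origin on the work surface. World frame = base frame: x ahead of the robot, y to its left, z up, the work surface at z = 0. Lengths are in m, angles in rad, forces in N, time in s.
With the tool pointing down it reaches from about 0.35 to 0.775 m from the base axis. Payload 5.5 kg.
Tool frame: the origin (TCP) lies at the very end of the fingers, on their centre line; the grasp point (between the pads) lies 19 mm behind it; x points along the fingers, y is the direction in which the jaws open and shut, and the axes are right-handed (so a half turn about x gives the same grasp; the last joint's range is limited). The gripper opens to 85 mm and grips with 20 to 120 N. Pads are 22 mm wide; open, the fingers measure 114 mm over their backs; the gripper's body (76 mm by 85 mm) begins 54 mm behind the grasp point. The pads swing forward as they close: fully open they stand 13 mm farther back than shut.
Start: joints at [1.06, 0.313, 0.046, 1.304, 0, 1.431], TCP at [0.208, 0.536, 0.231] pointing down, gripper open.
Joint ranges: [-2.76, 2.76], [-0.86, 1.69], [-1.03, 1.26], [-2.2, 2.34], [-1.47, 1.5], [-3.14, 3.14]. Speed limits (rad/s): [2.57, 2.57, 3.14, 3.14, 3.14, 3.14].

### API

Orientations are given as a unit quaternion [w, x, y, z].
In Python, from workcell import env gives the robot as it stands.
- The arm moves only by the tool drive_tool, never from a script. Its argument "plan" is a list that holds one entry, the list of rows, each a list of 7 numbers: the shift along the tool's x, y, z in cm, then the turn, a rotation vector about the tool's x, y, z in degrees, then the opening, from 0 (shut) to 1 (fully open). In form: [[[tx, ty, tz, wx, wy, wz, fingers], ...]]. A call has exactly 5 rows; each row shifts and turns the commanded pose from where the row before left it, along the tool's axes as they then stand; what a row does not reach is not made up. A row lasts 1/12 s, in which the tool goes at most 41.7 mm and 7.16 degrees, less where a joint would pass 70% of its speed; a pose out of reach is approached as far as the arm can. A call with a gripper value outside its range is refused whole. The fingers move at their own pace and stop on an object; "squeeze" is the grip in N (left out, the last holds). Time passes only in rows, so rows that do not move let the fingers close, or fill a call up. It gives the time, the measured TCP pose, the force and the opening at its end, in the units of the state.
- env.get_state(): the state, without advancing time (a new reading comes with each control period).
- env.read_camera(name): name is "scene" or "top"; returns the picture (420x560x3 uint8, red, green, blue); there is no depth.
- env.camera_model(name): a dict with "camera_matrix" (3x3 intrinsics, pixels), "camera_from_world" (4x4, takes a point from world to camera coordinates). Camera axes: x right, y down, z forward; pixel columns grow to the right and rows downward; lengths in m; the calibration is good to about 2 mm. A picture is of the moment at which its call begins. camera_model takes no time and is no camera call.
- env.hand_in(): hands the job in, once; it reports no verdict.
The state is a dict: "clock": time; "joint_pos": joint angles; "qvel": joint speeds; "tau": joint torques, N m; "tcp_pos": TCP position; "orientation": TCP orientation; "wrist_force": force on the tool from outside, world axes, zero at the start; "ft_torque": the same for the moment, N m; "finger_gap": finger opening in m.
Only numpy, scipy, OpenCV 4.12 (cv2) and the standard library are available. Lean on these libraries where they do the work, as an engineer would, in place of code of your own. Each camera call takes 0.05 s, during which the arm holds its last target.

### The job

Evacuate the seed jar: with a fingertip, push the blue plunger on its lid all the way down and let it spring fully back up, again and again, until the red indicator pin stands fully out with its green band showing. Then stop: do not press the plunger again once the pin is out, and finish clear with the plunger up. Leave the jar standing where it is, and do not touch the pin or disturb the other jars and the funnel.

Things in the scene. Friction and masses are not known exactly. Their poses are not given: they have to be found in the camera images.
- jar: Seed jar to evacuate: loose, about 0.9 kg, round glass, 92 mm diameter, tan seed, steel lid ring, white pump head of 86 mm diameter whose flat top is 140 mm above the bench. A white barrel of 36 mm diameter rises from its middle to 176 mm. Origin: centre of the underside, on the bench; z up, +x towards the side where the indicator pin stands.
- plunger: Blue round push knob, 42 mm diameter, 12 mm thick, on the jar's centre line. Origin: centre of its top face, 202 mm above the bench when up. It slides straight down 13.5 mm to a stop against a spring (6 N at the top, 10 N at the bottom) and returns by itself within 0.5 s. A ratchet lifts the pin as it rises: a stroke counts only if pressed at least 12 mm and then let fully up.
- indicator_pin: Red vertical pin, 9 mm diameter, 34 mm from the plunger axis towards the jar's +x. Origin: centre of its top face, 144 mm above the jar's underside when in, 184 mm fully out; starts at 144 to 160. Each full stroke lifts it 8 mm (the first may differ) when the plunger rises; it stays there; 3 to 5 strokes. Its lowest part, a green band, clears the black collar only when fully out.
- jar_green: Bystander: loose closed seed jar with a green lid, 70 mm diameter, 105 mm tall. Origin: centre of the underside, z up.
- jar_small: Bystander: loose closed seed jar with a brass lid, 58 mm diameter, 80 mm tall. Origin: centre of the underside, z up.
- funnel: Bystander: loose aluminium funnel standing mouth down, 76 mm diameter, 75 mm tall. Origin: centre of the underside, z up.

How it is judged:
By the outcome, as a careful person would: the job done as asked, in the order asked, and still so for the second after the job is handed in, with the robot touching nothing.
It also fails if it takes over 48 s, if anything falls off the work surface, if the arm or the gripper's body presses on something with over 40 N, if the wrist force passes 120 N, or if a joint passes its speed limit or range.

## Working session

There is one attempt and no reset: what is moved stays moved. The work goes in short steps, Python scripts to look and compute and a tool call to move; the robot and the scene stay as the last step left them, time stands still between calls to the robot, and variables do not carry over. Pictures are saved under pics/ and viewed, and the job is handed in when it is done.

Besides the shell and the picture viewer there is one more tool, called after "Request:" by a JSON object that holds its "fn" and its "kwargs", one argument or row to a line. drive_tool: Moves the arm, as the interface text tells. Its arguments: {"type":"object","properties":{"plan":{"type":"array","items":{"type":"array","items":{"type":"array","items":{"type":"number"}}}},"squeeze":{"type":"number"}},"required":["plan"]}

```bash
ls; mkdir -p pics; cat > h.py <<'E'
from workcell import env
import numpy as np, cv2
def snap(n,f):
    im=env.read_camera(n); cv2.imwrite('pics/'+f,im[:,:,::-1]); return im
E
python3 - <<'E'
from h import *
print(env.get_state())
for n in('scene','top'):
    snap(n,n+'0.png'); m=env.camera_model(n); print(np.round(m['camera_matrix'],1),np.round(m['camera_from_world'],4))
E
```

```text
pics
{'clock': 0.0, 'joint_pos': array([ 1.06041146e+00,  3.13998571e-01,  4.49651307e-02,  1.30362141e+00,
       -3.96920644e-06,  1.43120345e+00]), 'qvel': array([ 4.02328594e-04,  9.35847128e-04, -7.12770616e-05, -3.33784986e-05,
       -1.10067423e-03,  1.44963437e-03]), 'tau': array([ 6.60348951e-05, -4.80626321e+01,  2.98532993e+01,  1.95262913e-02,
       -2.96486462e-05, -5.70678907e-06]), 'tcp_pos': array([0.20809952, 0.53545629, 0.23040427]), 'orientation': array([ 0.69478055,  0.12972187,  0.6951975 , -0.13096815]), 'wrist_force': array([0.14278393, 0.10284072, 0.49809089]), 'ft_torque': array([-0.04290376, -0.02635777,  0.05409249]), 'finger_gap': 0.08556047220777574}
[[521.6   0.  280.7]
 [  0.  521.6 211.7]
 [  0.    0.    1. ]] [[-0.2648  0.9643 -0.0082  0.0853]
 [ 0.6349  0.1679 -0.7542 -0.265 ]
 [-0.7258 -0.2049 -0.6566  1.5518]
 [ 0.      0.      0.      1.    ]]
[[385.5   0.  278.6]
 [  0.  385.5 209.9]
 [  0.    0.    1. ]] [[-0.0233 -0.9988  0.0436  0.0567]
 [-0.9813  0.0145 -0.1917  0.5767]
 [ 0.1908 -0.0472 -0.9805  0.7037]
 [ 0.      0.      0.      1.    ]]
```

View pics/scene0.png

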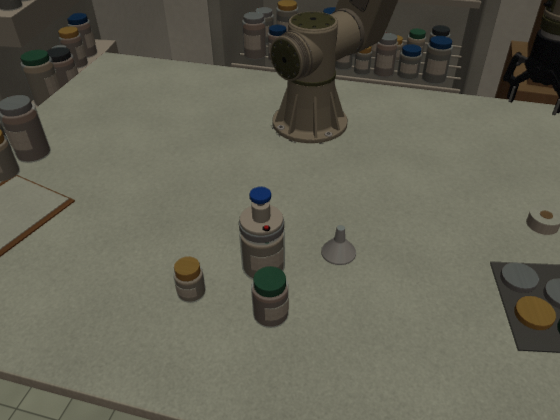

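View pics/top0.png

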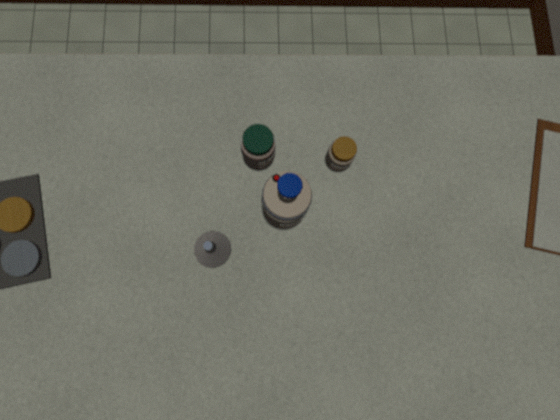

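The scene view has the blue knob at about (260,195) and the red pin at (266,228). The top view has the knob at (290,186) and the pin at (277,178). In the top view the green jar is at (258,139), the brass one at (344,149) and the funnel at (210,247).

```bash
cat >> h.py <<'E'
def mask(im,c):
    h=cv2.cvtColor(im,cv2.COLOR_RGB2HSV); H,S,V=cv2.split(h)
    if c=='blue': return ((H>105)&(H<128)&(S>150)&(V>60)).astype('u1')
    if c=='red': return (((H<6)|(H>174))&(S>150)&(V>60)).astype('u1')
    if c=='green': return ((H>60)&(H<95)&(S>110)).astype('u1')
    if c=='brass': return ((H>12)&(H<25)&(S>140)&(V>80)).astype('u1')
def blobs(m,mina=4):
    n,l,s,c=cv2.connectedComponentsWithStats(m)
    return [(tuple(np.round(c[i],1)),s[i].tolist()) for i in range(1,n) if s[i,4]>=mina]
def ray(n,uv):
    m=env.camera_model(n);T=np.array(m['camera_from_world']);K=np.array(m['camera_matrix'])
    d=T[:3,:3].T@np.linalg.solve(K,[uv[0],uv[1],1]);o=-T[:3,:3].T@T[:3,3];return o,d/np.linalg.norm(d)
def onz(n,uv,z):
    o,d=ray(n,uv);return o+d*(z-o[2])/d[2]
def tri(a,b):
    (o1,d1),(o2,d2)=ray('scene',a),ray('top',b)
    s=np.linalg.lstsq(np.c_[d1,-d2],o2-o1,rcond=None)[0];p,q=o1+s[0]*d1,o2+s[1]*d2
    return (p+q)/2,np.linalg.norm(p-q)
def proj(n,p):
    m=env.camera_model(n);T=np.array(m['camera_from_world']);K=np.array(m['camera_matrix'])
    q=K@(T[:3,:3]@p+T[:3,3]);return q[:2]/q[2]
E
python3 - <<'E'
from h import *
for n in('scene','top'):
    im=cv2.cvtColor(cv2.imread(f'pics/{n}0.png'),cv2.COLOR_BGR2RGB)
    for c in('blue','red','green','brass'): print(n,c,[b for b in blobs(mask(im,c)) if 150<b[0][0]<400 and b[0][1]>100])
    x0,y0=(215,170) if n=='scene' else (230,110)
    cv2.imwrite(f'pics/{n}0z.png',cv2.resize(cv2.imread(f'pics/{n}0.png')[y0:y0+120,x0:x0+130],None,fx=5,fy=5,interpolation=cv2.INTER_CUBIC))
E
```

```text
scene blue [((np.float64(260.0), np.float64(193.7)), [250, 187, 21, 14, 221])]
scene red [((np.float64(265.8), np.float64(226.8)), [264, 226, 5, 3, 12])]
scene green [((np.float64(269.6), np.float64(281.2)), [254, 267, 32, 30, 721])]
scene brass [((np.float64(186.5), np.float64(265.9)), [175, 257, 24, 18, 337])]
top blue [((np.float64(289.2), np.float64(185.1)), [278, 174, 24, 23, 439])]
top red [((np.float64(275.8), np.float64(177.2)), [274, 175, 5, 6, 22])]
top green [((np.float64(257.6), np.float64(139.2)), [244, 125, 29, 29, 599])]
top brass [((np.float64(344.1), np.float64(148.1)), [333, 137, 23, 22, 392])]
```

View pics/scene0z.png

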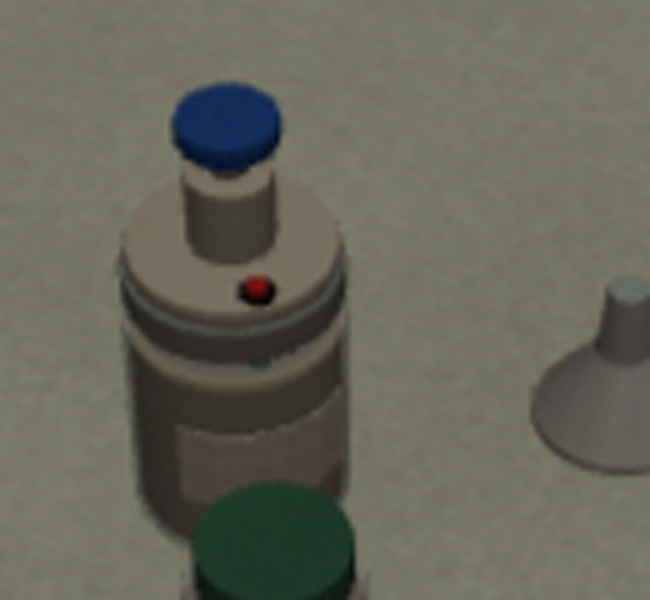

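View pics/top0z.png

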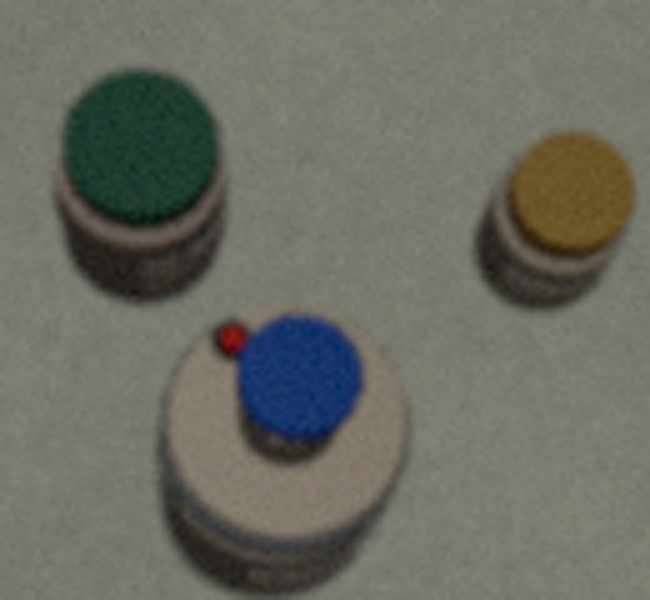

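```bash
python3 - <<'E'
from h import *
p,r=tri((260,193.9),(289.5,185.5));print('knob mid-ish',p,r)
print('top ray at .202/.196',onz('top',(289.3,185.2),.202),onz('top',(289.3,185.2),.198))
p,r=tri((265.8,226.8),(276,177.5));print('pin',p,r)
for z in (.144,.152,.160): print(z,onz('top',(276,177.5),z),onz('scene',(265.8,226.8),z))
print('green',onz('top',(257.5,139.2),.105),'brass',onz('top',(344,148),.08),'funnel',onz('top',(209,245),.075))
E
```

```text
knob mid-ish [0.5895321  0.03426962 0.19740575] 0.0005054799724238125
top ray at .202/.196 [0.5888953  0.03469179 0.202     ] [0.58994177 0.03437769 0.198     ]
pin [0.61859017 0.05312735 0.14304737] 2.7998297542539552e-05
0.144 [0.61831677 0.05318224 0.144     ] [0.61957494 0.05343294 0.144     ]
0.152 [0.61604957 0.05352858 0.152     ] [0.62783196 0.0561175  0.152     ]
0.16 [0.61378236 0.05387492 0.16      ] [0.63608898 0.05880206 0.16      ]
green [0.70500476 0.08495835 0.105     ] brass [ 0.69538517 -0.08543222  0.08      ] funnel [0.50886138 0.1780969  0.075     ]
```

The knob top is near (0.589, 0.0345, 0.202). The pin is at (0.6185, 0.053, about 0.144), which is 34.8 mm from the knob axis and agrees with the given 34 mm, so the pin starts fully in. Next I'll work out the move in tool axes.

```bash
cat >> h.py <<'E'
from scipy.spatial.transform import Rotation as Ro
def rel(p,zaim=None):
    s=env.get_state();w,x,y,z=s['orientation'];R=Ro.from_quat([x,y,z,w]).as_matrix()
    print('t',s['clock'],'tcp',np.round(s['tcp_pos'],4),'gap',round(s['finger_gap'],4),'F',np.round(s['wrist_force'],2)); print('axes(cols)\n',np.round(R,3)); print('shift cm',np.round(R.T@(np.array(p)-s['tcp_pos'])*100,2))
E
python3 -c "
from h import *
rel([.589,.0345,.232])"
```

```text
t 0.1 tcp [0.2082 0.5355 0.2305] gap 0.0855 F [-0.1   0.24  0.81]
axes(cols)
 [[-0.001  0.362  0.932]
 [-0.001  0.932 -0.362]
 [-1.    -0.002 -0.   ]]
shift cm [ -0.11 -32.9   53.65]
```

Request:
{"fn": "drive_tool", "kwargs": {
  "plan": [
    [[-2, 0, 0, 0, 0, 0, 0], [-1, -1.5, 2.5, 0, 0, 0, 0], [0, -2, 3.3, 0, 0, 0, 0], [0, -2, 3.3, 0, 0, 0, 0], [0, -2, 3.3, 0, 0, 0, 0]]
  ],
  "squeeze": 30
}}

```text
clock: 0.52
tcp_pos: [0.2971, 0.42, 0.2611]
orientation: [0.695, 0.13, 0.695, -0.13]
wrist_force: [1.5, 0.1, 0.2]
finger_gap: 0.0256
```

Request:
{"fn": "drive_tool", "kwargs": {
  "plan": [
    [[0, -2, 3.3, 0, 0, 0, 0], [0, -2, 3.3, 0, 0, 0, 0], [0, -2, 3.3, 0, 0, 0, 0], [0, -2, 3.3, 0, 0, 0, 0], [0, -2, 3.3, 0, 0, 0, 0]]
  ]
}}

```text
clock: 0.93
tcp_pos: [0.4149, 0.2664, 0.2611]
orientation: [0.695, 0.13, 0.695, -0.13]
wrist_force: [0.2, -0.0, -0.4]
finger_gap: 0.0003
```

```bash
python3 -c "
from h import *
rel([.589,.0345,.252])"
```

```text
t 0.9333 tcp [0.4149 0.2664 0.2611] gap 0.0003 F [ 0.22 -0.04 -0.42]
axes(cols)
 [[-0.     0.362  0.932]
 [-0.     0.932 -0.362]
 [-1.    -0.    -0.   ]]
shift cm [  0.9  -15.3   24.63]
```

Request:
{"fn": "drive_tool", "kwargs": {
  "plan": [
    [[0, -2, 3.2, 0, 0, 0, 0], [0, -2, 3.2, 0, 0, 0, 0], [0, -2, 3.2, 0, 0, 0, 0], [0, -2, 3.2, 0, 0, 0, 0], [0, -2, 3.2, 0, 0, 0, 0]]
  ]
}}

```text
clock: 1.35
tcp_pos: [0.5278, 0.1152, 0.261]
orientation: [0.695, 0.13, 0.695, -0.13]
wrist_force: [1.5, -0.0, 0.2]
finger_gap: -0.0001
```

Request:
{"fn": "drive_tool", "kwargs": {
  "plan": [
    [[0, -2, 3.2, 0, 0, 0, 0], [0, -2, 3.2, 0, 0, 0, 0], [0, -1, 1.6, 0, 0, 0, 0], [0, 0, 0, 0, 0, 0, 0], [0, 0, 0, 0, 0, 0, 0]]
  ]
}}

```text
clock: 1.77
tcp_pos: [0.5837, 0.0403, 0.2603]
orientation: [0.694, 0.131, 0.696, -0.131]
wrist_force: [0.5, 0.8, -0.1]
finger_gap: -0.0001
```

```bash
python3 -c "
from h import *
rel([.589,.0345,.215])
snap('scene','s1.png');snap('top','t1.png')
a=cv2.imread('pics/s1.png')[100:250,170:370];b=cv2.imread('pics/t1.png')[110:260,190:390]
cv2.imwrite('pics/c1.png',cv2.resize(np.hstack([a,b]),None,fx=2,fy=2,interpolation=cv2.INTER_CUBIC))"
```

```text
t 1.7667 tcp [0.5837 0.0403 0.2603] gap -0.0001 F [ 0.48  0.82 -0.08]
axes(cols)
 [[-0.002  0.364  0.931]
 [ 0.001  0.931 -0.364]
 [-1.    -0.    -0.002]]
shift cm [ 4.52 -0.35  0.72]
```

View pics/c1.png

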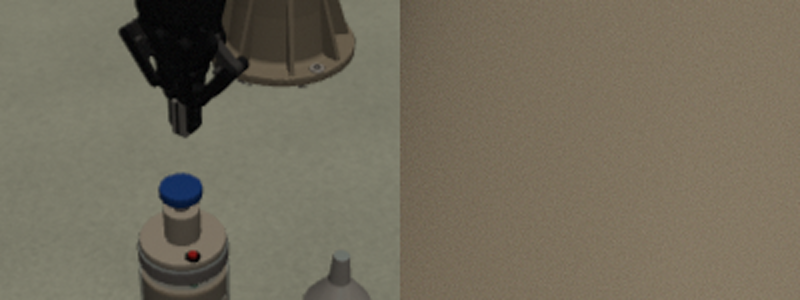

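The scene view has the shut fingertips at about full-image (261,167), right above the knob at (260,195). The arm blocks the top view. I'll centre the fingers and come down.

Request:
{"fn": "drive_tool", "kwargs": {
  "plan": [
    [[1, -0.35, 0.7, 0, 0, 0, 0], [1.5, 0, 0, 0, 0, 0, 0], [1.2, 0, 0, 0, 0, 0, 0], [0.6, 0, 0, 0, 0, 0, 0], [0, 0, 0, 0, 0, 0, 0]]
  ]
}}

```text
clock: 2.28
tcp_pos: [0.5876, 0.0364, 0.2164]
orientation: [0.694, 0.13, 0.696, -0.13]
wrist_force: [0.4, -0.1, -0.1]
finger_gap: 0.0
```

```bash
python3 -c "
from h import *
rel([.589,.0345,.202])
im=snap('scene','s2.png')
print(blobs(mask(im,'blue')[170:260,215:315]))
cv2.imwrite('pics/c2.png',cv2.resize(im[120:270,190:340,::-1],None,fx=4,fy=4,interpolation=cv2.INTER_CUBIC))"
```

```text
t 2.2833 tcp [0.5876 0.0364 0.2164] gap 0.0 F [ 0.39 -0.13 -0.07]
axes(cols)
 [[-0.003  0.361  0.933]
 [ 0.     0.933 -0.361]
 [-1.    -0.001 -0.003]]
shift cm [ 1.44 -0.12  0.21]
[((np.float64(45.0), np.float64(23.9)), [35, 17, 21, 14, 220])]
```

View pics/c2.png

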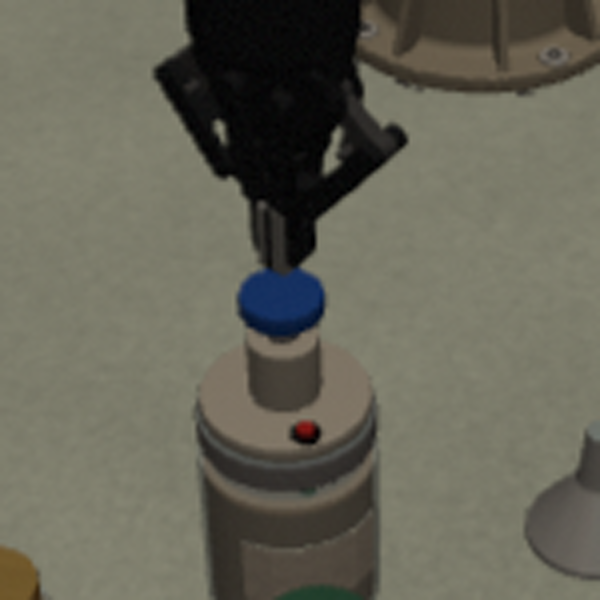

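The tip hangs centred over the knob, about 14 mm above it. I'll go down slowly and look for contact.

Request:
{"fn": "drive_tool", "kwargs": {
  "plan": [
    [[0.6, -0.1, 0.2, 0, 0, 0, 0], [0.4, 0, 0, 0, 0, 0, 0], [0.2, 0, 0, 0, 0, 0, 0], [0, 0, 0, 0, 0, 0, 0], [0, 0, 0, 0, 0, 0, 0]]
  ]
}}

```text
clock: 2.75
tcp_pos: [0.5904, 0.0339, 0.2063]
orientation: [0.695, 0.13, 0.695, -0.13]
wrist_force: [-0.6, -0.1, 0.5]
finger_gap: -0.0002
```

Request:
{"fn": "drive_tool", "kwargs": {
  "plan": [
    [[0.1, 0, 0, 0, 0, 0, 0], [0.1, 0, 0, 0, 0, 0, 0], [0.1, 0, 0, 0, 0, 0, 0], [0, 0, 0, 0, 0, 0, 0], [0, 0, 0, 0, 0, 0, 0]]
  ]
}}

```text
clock: 3.17
tcp_pos: [0.5904, 0.0339, 0.2033]
orientation: [0.695, 0.13, 0.695, -0.13]
wrist_force: [-0.2, -0.3, 0.1]
finger_gap: 0.0
```

Request:
{"fn": "drive_tool", "kwargs": {
  "plan": [
    [[0.1, 0, -0.1, 0, 0, 0, 0], [0.1, 0, 0, 0, 0, 0, 0], [0.1, 0, 0, 0, 0, 0, 0], [0, 0, 0, 0, 0, 0, 0], [0, 0, 0, 0, 0, 0, 0]]
  ]
}}

```text
clock: 3.58
tcp_pos: [0.5896, 0.0343, 0.2013]
orientation: [0.695, 0.13, 0.695, -0.13]
wrist_force: [-1.8, -0.1, 5.9]
finger_gap: 0.0
```

Contact at about z 0.2015 with 5.9 N, as expected from the spring. Now the stroke down.

Request:
{"fn": "drive_tool", "kwargs": {
  "plan": [
    [[0.3, 0, 0, 0, 0, 0, 0], [0.4, 0, 0, 0, 0, 0, 0], [0.4, 0, 0, 0, 0, 0, 0], [0.1, 0, 0, 0, 0, 0, 0], [0, 0, 0, 0, 0, 0, 0]]
  ]
}}

```text
clock: 4.0
tcp_pos: [0.5896, 0.0343, 0.1898]
orientation: [0.696, 0.13, 0.694, -0.13]
wrist_force: [-2.7, -0.3, 9.2]
finger_gap: -0.0003
```

Request:
{"fn": "drive_tool", "kwargs": {
  "plan": [
    [[0.1, 0, 0, 0, 0, 0, 0], [0.1, 0, 0, 0, 0, 0, 0], [0, 0, 0, 0, 0, 0, 0], [0, 0, 0, 0, 0, 0, 0], [0, 0, 0, 0, 0, 0, 0]]
  ]
}}

```text
clock: 4.42
tcp_pos: [0.5897, 0.0343, 0.1886]
orientation: [0.696, 0.13, 0.694, -0.13]
wrist_force: [-5.2, -0.4, 11.5]
finger_gap: -0.0001
```

At the stop: z is 0.1886 with 11.5 N, above the 10 N end-of-spring value. I'll let it up and look.

Request:
{"fn": "drive_tool", "kwargs": {
  "plan": [
    [[-0.6, 0, 0, 0, 0, 0, 0], [-0.7, 0, 0, 0, 0, 0, 0], [-0.7, 0, 0, 0, 0, 0, 0], [-0.6, 0, 0, 0, 0, 0, 0], [0, 0, 0, 0, 0, 0, 0]]
  ]
}}

```text
clock: 4.83
tcp_pos: [0.5901, 0.0342, 0.2136]
orientation: [0.696, 0.13, 0.694, -0.13]
wrist_force: [-0.6, -0.1, -0.2]
finger_gap: -0.0001
```

Request:
{"fn": "drive_tool", "kwargs": {
  "plan": [
    [[0, 0, 0, 0, 0, 0, 0], [0, 0, 0, 0, 0, 0, 0], [0, 0, 0, 0, 0, 0, 0], [0, 0, 0, 0, 0, 0, 0], [0, 0, 0, 0, 0, 0, 0]]
  ]
}}

```text
clock: 5.25
tcp_pos: [0.5893, 0.0343, 0.2118]
orientation: [0.695, 0.13, 0.695, -0.13]
wrist_force: [-0.6, 0.1, -0.3]
finger_gap: -0.0001
```

```bash
cat >> h.py <<'E'
def look(k):
    im=snap('scene',f's{k}.png')
    print('blue',blobs(mask(im,'blue')[170:260,215:315]),'red',[b for b in blobs(mask(im,'red'),2) if 200<b[0][0]<330])
    cv2.imwrite(f'pics/c{k}.png',cv2.resize(im[150:260,200:330,::-1],None,fx=5,fy=5,interpolation=cv2.INTER_CUBIC))
E
python3 -c "
from h import *
rel([.589,.0345,.202])
for z in (.144,.152,.160,.168,.176,.184): print(z,proj('scene',np.array([.6185,.053,z])))
look(3)"
```

```text
t 5.25 tcp [0.5893 0.0343 0.2118] gap -0.0001 F [-0.65  0.13 -0.33]
axes(cols)
 [[-0.001  0.362  0.932]
 [ 0.     0.932 -0.362]
 [-1.    -0.    -0.001]]
shift cm [ 0.98  0.01 -0.03]
0.144 [265.74349692 226.39196796]
0.152 [265.6298953  223.29754497]
0.16 [265.51508439 220.17018157]
0.168 [265.39904476 217.00934895]
0.176 [265.28175658 213.81450694]
0.184 [265.16319961 210.58510368]
blue [((np.float64(45.1), np.float64(24.3)), [35, 18, 21, 13, 204])] red [((np.float64(265.8), np.float64(225.7)), [264, 223, 4, 6, 18])]
```

View pics/c3.png

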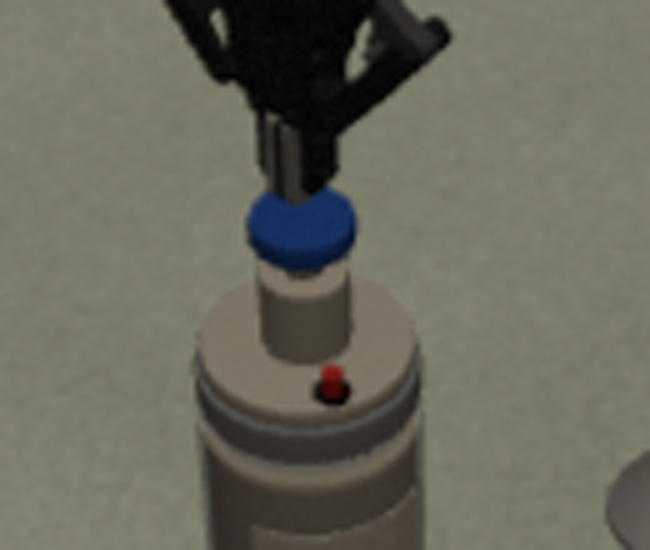

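Stroke 1 counted: the pin's top edge rose from row 226 to 223, one step of about 8 mm. The knob is up and the jar has not moved. Stroke 2.

Request:
{"fn": "drive_tool", "kwargs": {
  "plan": [
    [[0.8, 0, 0, 0, 0, 0, 0], [0.4, 0, 0, 0, 0, 0, 0], [0.4, 0, 0, 0, 0, 0, 0], [0.4, 0, 0, 0, 0, 0, 0], [0.4, 0, 0, 0, 0, 0, 0]]
  ]
}}

```text
clock: 5.72
tcp_pos: [0.5899, 0.0342, 0.1894]
orientation: [0.696, 0.13, 0.694, -0.13]
wrist_force: [-2.7, -0.1, 11.8]
finger_gap: -0.0001
```

Request:
{"fn": "drive_tool", "kwargs": {
  "plan": [
    [[0.1, 0, 0, 0, 0, 0, 0], [0.1, 0, 0, 0, 0, 0, 0], [0, 0, 0, 0, 0, 0, 0], [0, 0, 0, 0, 0, 0, 0], [0, 0, 0, 0, 0, 0, 0]]
  ]
}}

```text
clock: 6.13
tcp_pos: [0.59, 0.0342, 0.1885]
orientation: [0.696, 0.13, 0.694, -0.13]
wrist_force: [-3.0, 0.4, 13.2]
finger_gap: 0.0001
```

Request:
{"fn": "drive_tool", "kwargs": {
  "plan": [
    [[-0.6, 0, 0, 0, 0, 0, 0], [-0.7, 0, 0, 0, 0, 0, 0], [-0.7, 0, 0, 0, 0, 0, 0], [-0.6, 0, 0, 0, 0, 0, 0], [0, 0, 0, 0, 0, 0, 0]]
  ]
}}

```text
clock: 6.55
tcp_pos: [0.5898, 0.0343, 0.2132]
orientation: [0.695, 0.13, 0.695, -0.13]
wrist_force: [-0.1, 0.5, 0.8]
finger_gap: 0.0001
```

Request:
{"fn": "drive_tool", "kwargs": {
  "plan": [
    [[0, 0, 0, 0, 0, 0, 0], [0, 0, 0, 0, 0, 0, 0], [0, 0, 0, 0, 0, 0, 0], [0, 0, 0, 0, 0, 0, 0], [0, 0, 0, 0, 0, 0, 0]]
  ]
}}

```text
clock: 6.97
tcp_pos: [0.5893, 0.0343, 0.2118]
orientation: [0.695, 0.13, 0.695, -0.13]
wrist_force: [-0.6, -0.4, -0.9]
finger_gap: 0.0003
```

```bash
python3 -c "
from h import *
rel([.589,.0345,.202])
look(4)"
```

```text
t 6.9667 tcp [0.5893 0.0343 0.2118] gap 0.0003 F [-0.63 -0.36 -0.93]
axes(cols)
 [[-0.001  0.362  0.932]
 [ 0.     0.932 -0.362]
 [-1.    -0.    -0.001]]
shift cm [ 0.98  0.01 -0.03]
blue [((np.float64(45.1), np.float64(24.3)), [35, 18, 21, 13, 205])] red [((np.float64(265.8), np.float64(223.7)), [264, 220, 4, 9, 30])]
```

View pics/c4.png

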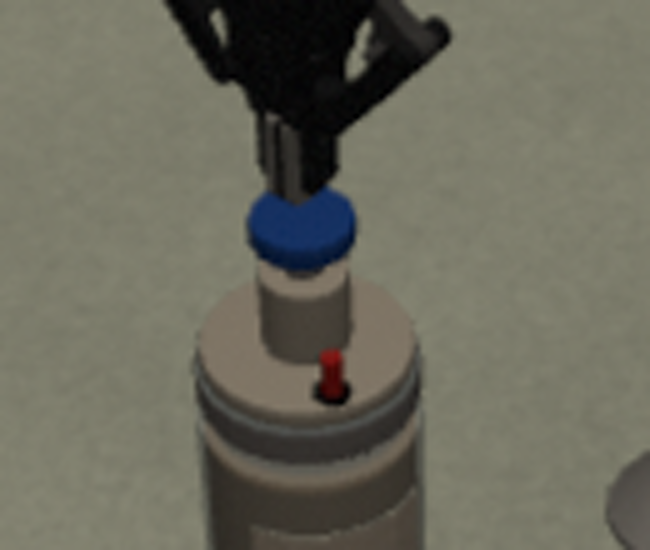

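Stroke 2 counted: the pin top is at row 220 (z about 0.160) and no green shows. The jar has not moved. Stroke 3.

Request:
{"fn": "drive_tool", "kwargs": {
  "plan": [
    [[0.8, 0, 0, 0, 0, 0, 0], [0.4, 0, 0, 0, 0, 0, 0], [0.4, 0, 0, 0, 0, 0, 0], [0.4, 0, 0, 0, 0, 0, 0], [0.4, 0, 0, 0, 0, 0, 0]]
  ]
}}

```text
clock: 7.43
tcp_pos: [0.59, 0.0342, 0.1894]
orientation: [0.696, 0.13, 0.694, -0.13]
wrist_force: [-2.8, 0.1, 11.5]
finger_gap: -0.0
```

Request:
{"fn": "drive_tool", "kwargs": {
  "plan": [
    [[0.1, 0, 0, 0, 0, 0, 0], [0.1, 0, 0, 0, 0, 0, 0], [0, 0, 0, 0, 0, 0, 0], [0, 0, 0, 0, 0, 0, 0], [0, 0, 0, 0, 0, 0, 0]]
  ]
}}

```text
clock: 7.85
tcp_pos: [0.59, 0.0342, 0.1885]
orientation: [0.696, 0.13, 0.694, -0.13]
wrist_force: [-3.5, -0.3, 13.3]
finger_gap: 0.0004
```

Request:
{"fn": "drive_tool", "kwargs": {
  "plan": [
    [[-0.6, 0, 0, 0, 0, 0, 0], [-0.7, 0, 0, 0, 0, 0, 0], [-0.7, 0, 0, 0, 0, 0, 0], [-0.6, 0, 0, 0, 0, 0, 0], [0, 0, 0, 0, 0, 0, 0]]
  ]
}}

```text
clock: 8.27
tcp_pos: [0.5898, 0.0342, 0.2132]
orientation: [0.695, 0.13, 0.695, -0.13]
wrist_force: [0.1, 0.4, 0.4]
finger_gap: 0.0
```

Request:
{"fn": "drive_tool", "kwargs": {
  "plan": [
    [[0, 0, 0, 0, 0, 0, 0], [0, 0, 0, 0, 0, 0, 0], [0, 0, 0, 0, 0, 0, 0], [0, 0, 0, 0, 0, 0, 0], [0, 0, 0, 0, 0, 0, 0]]
  ]
}}

```text
clock: 8.68
tcp_pos: [0.5893, 0.0343, 0.2119]
orientation: [0.695, 0.13, 0.695, -0.13]
wrist_force: [-1.0, 0.7, -0.1]
finger_gap: -0.0002
```

```bash
python3 -c "
from h import *
rel([.589,.0345,.202])
look(5)"
```

```text
t 8.6833 tcp [0.5893 0.0343 0.2119] gap -0.0002 F [-0.97  0.7  -0.08]
axes(cols)
 [[-0.001  0.362  0.932]
 [ 0.     0.932 -0.362]
 [-1.    -0.    -0.001]]
shift cm [ 0.99  0.01 -0.03]
blue [((np.float64(45.1), np.float64(24.3)), [35, 18, 21, 13, 203])] red [((np.float64(265.8), np.float64(222.2)), [264, 217, 4, 12, 40])]
```

View pics/c5.png

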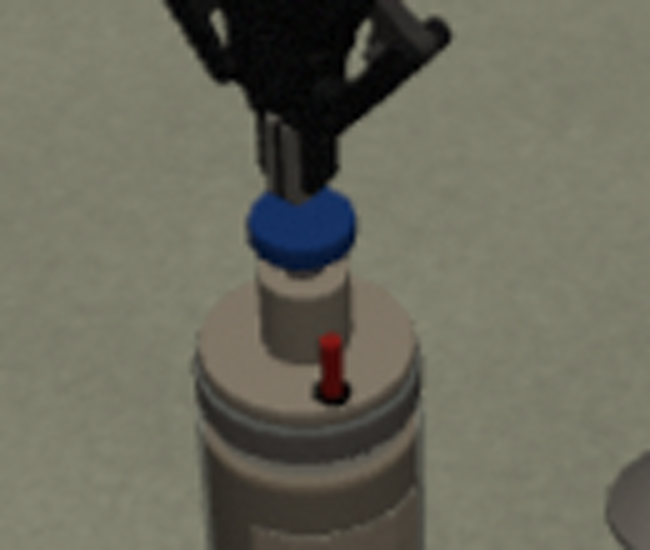

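Stroke 3 counted: the pin top is at row 217 (about 0.168) and still no green shows. Stroke 4.

Request:
{"fn": "drive_tool", "kwargs": {
  "plan": [
    [[0.8, 0, 0, 0, 0, 0, 0], [0.4, 0, 0, 0, 0, 0, 0], [0.4, 0, 0, 0, 0, 0, 0], [0.4, 0, 0, 0, 0, 0, 0], [0.4, 0, 0, 0, 0, 0, 0]]
  ]
}}

```text
clock: 9.15
tcp_pos: [0.5899, 0.0342, 0.1894]
orientation: [0.696, 0.13, 0.694, -0.13]
wrist_force: [-2.8, 1.0, 11.8]
finger_gap: -0.0001
```

Request:
{"fn": "drive_tool", "kwargs": {
  "plan": [
    [[0.1, 0, 0, 0, 0, 0, 0], [0.1, 0, 0, 0, 0, 0, 0], [0, 0, 0, 0, 0, 0, 0], [0, 0, 0, 0, 0, 0, 0], [0, 0, 0, 0, 0, 0, 0]]
  ]
}}

```text
clock: 9.57
tcp_pos: [0.59, 0.0342, 0.1885]
orientation: [0.696, 0.13, 0.694, -0.13]
wrist_force: [-2.6, 0.5, 13.1]
finger_gap: 0.0
```

Request:
{"fn": "drive_tool", "kwargs": {
  "plan": [
    [[-0.6, 0, 0, 0, 0, 0, 0], [-0.7, 0, 0, 0, 0, 0, 0], [-0.7, 0, 0, 0, 0, 0, 0], [-0.6, 0, 0, 0, 0, 0, 0], [0, 0, 0, 0, 0, 0, 0]]
  ]
}}

```text
clock: 9.98
tcp_pos: [0.5898, 0.0342, 0.2132]
orientation: [0.695, 0.13, 0.695, -0.13]
wrist_force: [0.2, 0.3, -1.0]
finger_gap: 0.0002
```

Request:
{"fn": "drive_tool", "kwargs": {
  "plan": [
    [[0, 0, 0, 0, 0, 0, 0], [0, 0, 0, 0, 0, 0, 0], [0, 0, 0, 0, 0, 0, 0], [0, 0, 0, 0, 0, 0, 0], [0, 0, 0, 0, 0, 0, 0]]
  ]
}}

```text
clock: 10.4
tcp_pos: [0.5893, 0.0343, 0.2118]
orientation: [0.695, 0.13, 0.695, -0.13]
wrist_force: [-0.1, 0.2, 0.1]
finger_gap: 0.0003
```

```bash
python3 -c "
from h import *
rel([.589,.0345,.202])
look(6)"
```

```text
t 10.4 tcp [0.5893 0.0343 0.2118] gap 0.0003 F [-0.1   0.2   0.07]
axes(cols)
 [[-0.001  0.362  0.932]
 [ 0.     0.932 -0.362]
 [-1.    -0.    -0.001]]
shift cm [ 0.98  0.01 -0.03]
blue [((np.float64(45.1), np.float64(24.3)), [35, 18, 21, 13, 205])] red [((np.float64(265.7), np.float64(220.3)), [264, 213, 4, 16, 56])]
```

View pics/c6.png

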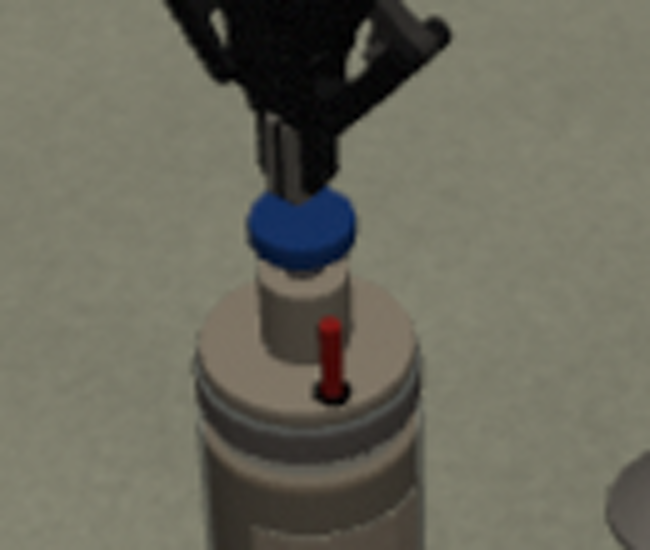

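Stroke 4 counted: the pin top is at row 213 (about 0.176–0.178) and still no green shows above the collar. One more stroke is needed.

Request:
{"fn": "drive_tool", "kwargs": {
  "plan": [
    [[0.8, 0, 0, 0, 0, 0, 0], [0.4, 0, 0, 0, 0, 0, 0], [0.4, 0, 0, 0, 0, 0, 0], [0.4, 0, 0, 0, 0, 0, 0], [0.4, 0, 0, 0, 0, 0, 0]]
  ]
}}

```text
clock: 10.87
tcp_pos: [0.59, 0.0342, 0.1894]
orientation: [0.696, 0.13, 0.694, -0.13]
wrist_force: [-2.6, 0.6, 10.4]
finger_gap: -0.0003
```

Request:
{"fn": "drive_tool", "kwargs": {
  "plan": [
    [[0.1, 0, 0, 0, 0, 0, 0], [0.1, 0, 0, 0, 0, 0, 0], [0, 0, 0, 0, 0, 0, 0], [0, 0, 0, 0, 0, 0, 0], [0, 0, 0, 0, 0, 0, 0]]
  ]
}}

```text
clock: 11.28
tcp_pos: [0.59, 0.0342, 0.1885]
orientation: [0.696, 0.13, 0.694, -0.13]
wrist_force: [-3.1, -0.0, 13.3]
finger_gap: 0.0001
```

Request:
{"fn": "drive_tool", "kwargs": {
  "plan": [
    [[-0.6, 0, 0, 0, 0, 0, 0], [-0.7, 0, 0, 0, 0, 0, 0], [-0.7, 0, 0, 0, 0, 0, 0], [-0.6, 0, 0, 0, 0, 0, 0], [0, 0, 0, 0, 0, 0, 0]]
  ]
}}

```text
clock: 11.7
tcp_pos: [0.5898, 0.0343, 0.2132]
orientation: [0.695, 0.13, 0.695, -0.13]
wrist_force: [0.6, -0.9, 0.1]
finger_gap: 0.0003
```

Request:
{"fn": "drive_tool", "kwargs": {
  "plan": [
    [[0, 0, 0, 0, 0, 0, 0], [0, 0, 0, 0, 0, 0, 0], [0, 0, 0, 0, 0, 0, 0], [0, 0, 0, 0, 0, 0, 0], [0, 0, 0, 0, 0, 0, 0]]
  ]
}}

```text
clock: 12.12
tcp_pos: [0.5893, 0.0343, 0.2118]
orientation: [0.695, 0.13, 0.695, -0.13]
wrist_force: [-0.2, 0.4, 0.2]
finger_gap: 0.0
```

```bash
python3 -c "
from h import *
rel([.589,.0345,.202])
look(7)"
```

```text
t 12.1167 tcp [0.5893 0.0343 0.2118] gap 0.0 F [-0.15  0.42  0.21]
axes(cols)
 [[-0.001  0.362  0.932]
 [ 0.     0.932 -0.362]
 [-1.    -0.    -0.001]]
shift cm [ 0.98  0.01 -0.03]
blue [((np.float64(45.1), np.float64(24.3)), [35, 18, 21, 13, 205])] red [((np.float64(265.6), np.float64(218.0)), [264, 210, 4, 17, 62])]
```

View pics/c7.png

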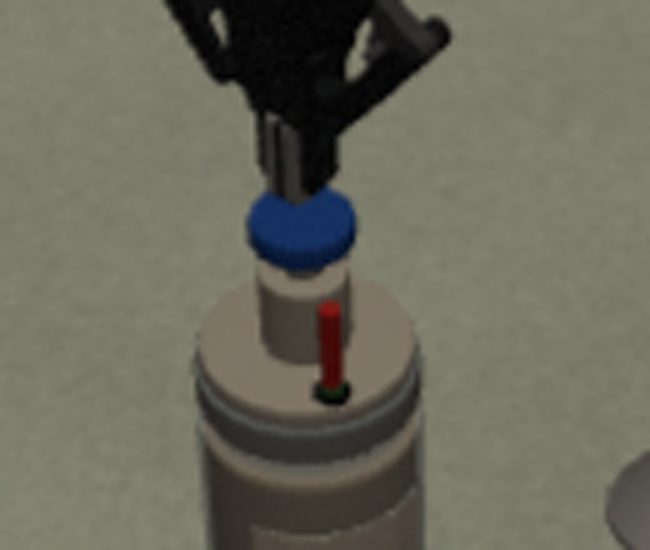

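The pin top is now at row 210 (z about 0.184), and its foot is dark green where red showed before. The pin is fully out, so I stop pressing and retreat straight up, then back.

Request:
{"fn": "drive_tool", "kwargs": {
  "plan": [
    [[-1, 0, 0, 0, 0, 0, 0], [-2, 0, 0, 0, 0, 0, 0], [-2, 0, 0, 0, 0, 0, 0], [0, 1.5, -2.5, 0, 0, 0, 0], [0, 2, -3.3, 0, 0, 0, 0]]
  ]
}}

```text
clock: 12.58
tcp_pos: [0.5503, 0.0866, 0.2641]
orientation: [0.696, 0.132, 0.693, -0.132]
wrist_force: [0.8, 1.6, -0.1]
finger_gap: 0.0001
```

Request:
{"fn": "drive_tool", "kwargs": {
  "plan": [
    [[0, 2, -3.3, 0, 0, 0, 0], [0, 2, -3.3, 0, 0, 0, 0], [0, 2, -3.3, 0, 0, 0, 0], [0, 2, -3.3, 0, 0, 0, 0], [0, 2, -3.3, 0, 0, 0, 0]]
  ]
}}

```text
clock: 13.0
tcp_pos: [0.4294, 0.2421, 0.2633]
orientation: [0.695, 0.131, 0.695, -0.13]
wrist_force: [0.2, 0.6, -0.8]
finger_gap: 0.0002
```

Request:
{"fn": "drive_tool", "kwargs": {
  "plan": [
    [[0, 2, -3.3, 0, 0, 0, 0], [0, 2, -3.3, 0, 0, 0, 0], [0, 2, -3.3, 0, 0, 0, 0], [0, 2, -3.3, 0, 0, 0, 0], [0, 2, -3.3, 0, 0, 0, 0]]
  ]
}}

```text
clock: 13.42
tcp_pos: [0.3117, 0.3953, 0.2635]
orientation: [0.695, 0.131, 0.695, -0.13]
wrist_force: [1.0, 0.9, -0.2]
finger_gap: -0.0002
```

Request:
{"fn": "drive_tool", "kwargs": {
  "plan": [
    [[0, 1, -1.6, 0, 0, 0, 0], [0, 0, 0, 0, 0, 0, 0], [0, 0, 0, 0, 0, 0, 0], [0, 0, 0, 0, 0, 0, 0], [0, 0, 0, 0, 0, 0, 0]]
  ]
}}

```text
clock: 13.83
tcp_pos: [0.3025, 0.4083, 0.2626]
orientation: [0.695, 0.131, 0.695, -0.131]
wrist_force: [0.8, 0.8, 0.3]
finger_gap: 0.0001
```

```bash
python3 - <<'E'
from h import *
rel([.589,.0345,.202])
u={}
for n in('scene','top'):
    im=snap(n,n+'9.png')
    for c in('blue','red','green','brass'): print(n,c,[b for b in blobs(mask(im,c)) if 150<b[0][0]<400 and b[0][1]>100])
a=cv2.imread('pics/scene9.png')[170:290,215:345];b=cv2.imread('pics/top9.png')[120:240,200:330]
cv2.imwrite('pics/c9.png',cv2.resize(np.hstack([a,b]),None,fx=3,fy=3,interpolation=cv2.INTER_CUBIC))
print(tri((260,193.9),(289.5,185.5)))
for n in('scene','top'):
    d=cv2.absdiff(cv2.imread(f'pics/{n}0.png'),cv2.imread(f'pics/{n}9.png')).max(2); print(n,blobs((cv2.medianBlur(d,3)>30).astype('u1'),6))
E
```

```text
t 13.8333 tcp [0.3025 0.4083 0.2626] gap 0.0001 F [0.81 0.76 0.29]
axes(cols)
 [[ 0.     0.364  0.931]
 [ 0.     0.931 -0.364]
 [-1.     0.     0.   ]]
shift cm [  6.07 -24.4   40.28]
scene blue [((np.float64(260.0), np.float64(193.7)), [250, 187, 21, 14, 220])]
scene red [((np.float64(265.9), np.float64(217.8)), [264, 210, 4, 17, 53])]
scene green [((np.float64(269.5), np.float64(281.0)), [254, 267, 32, 30, 707])]
scene brass [((np.float64(186.4), np.float64(265.9)), [175, 257, 24, 18, 336])]
top blue [((np.float64(289.1), np.float64(185.2)), [278, 174, 24, 24, 446])]
top red [((np.float64(276.7), np.float64(172.1)), [275, 170, 4, 5, 16])]
top green [((np.float64(257.7), np.float64(139.3)), [244, 125, 29, 30, 593])]
top brass [((np.float64(344.1), np.float64(148.2)), [333, 138, 23, 22, 393])]
(array([0.5895321 , 0.03426962, 0.19740575]), np.float64(0.0005054799724238125))
scene [((np.float64(511.5), np.float64(4.8)), [499, 0, 27, 11, 255]), ((np.float64(338.5), np.float64(13.3)), [331, 10, 17, 8, 77]), ((np.float64(487.2), np.float64(58.8)), [452, 13, 71, 103, 3325]), ((np.float64(3
[... 368 characters left out ...]
((np.float64(540.8), np.float64(65.8)), [509, 38, 51, 65, 1504]), ((np.float64(269.7), np.float64(46.0)), [269, 43, 3, 7, 15]), ((np.float64(390.2), np.float64(45.3)), [385, 44, 11, 3, 23]), ((np.float64(366.0), np.float64(52.1)), [361, 48, 10, 8, 45]), ((np.float64(344.4), np.float64(59.0)), [340, 56, 9, 6, 37]), ((np.float64(509.0), np.float64(73.0)), [508, 72, 3, 3, 7]), ((np.float64(285.3), np.float64(77.9)), [284, 77, 4, 3, 9]), ((np.float64(556.0), np.float64(109.6)), [552, 105, 8, 10, 58]), ((np.float64(265.6), np.float64(219.3)), [264, 210, 5, 19, 77])]
top [((np.float64(276.6), np.float64(174.4)), [274, 169, 6, 12, 57]), ((np.float64(4.0), np.float64(403.3)), [0, 389, 11, 31, 269])]
```

View pics/c9.png

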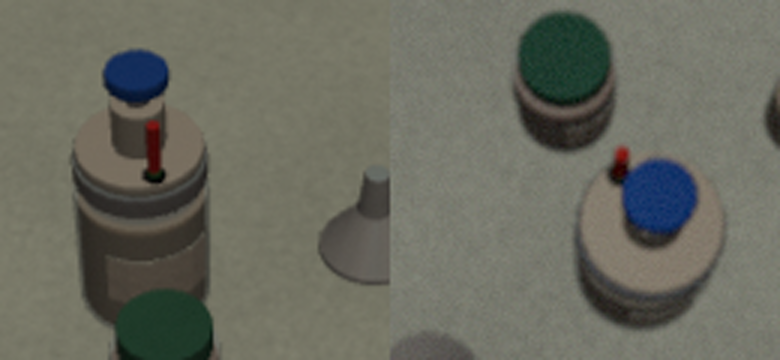

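Only the pin changed between the first and last pictures of the jar area. I'll check the pin's height and the green band in numbers, then hand in.

```bash
python3 - <<'E'
from h import *
print('pin top',tri((265.7,211.2),(277,171.5)))
a=cv2.imread('pics/scene9.png');b=cv2.imread('pics/s6.png')
for r in range(224,232): print(r,'BGR now',a[r,264:268].mean(0).round(),'stroke4',b[r,264:268].mean(0).round())
E
```

```text
pin top (array([0.6177575 , 0.05333801, 0.18199434]), np.float64(0.0008227653213073846))
224 BGR now [15. 18. 65.] stroke4 [15. 19. 69.]
225 BGR now [16. 20. 66.] stroke4 [16. 19. 69.]
226 BGR now [11. 13. 61.] stroke4 [12. 14. 65.]
227 BGR now [11. 24. 46.] stroke4 [ 8.  9. 63.]
228 BGR now [15. 31. 22.] stroke4 [ 9. 10. 59.]
229 BGR now [ 9. 17.  8.] stroke4 [ 9.  9. 32.]
230 BGR now [14. 15. 17.] stroke4 [14. 16. 20.]
231 BGR now [67. 77. 84.] stroke4 [71. 82. 90.]
```

Pin top measures 0.182, within the 2 mm calibration of the 0.184 target, and rows 227–229 turned from red to green.

```bash
python3 -c "
from workcell import env
print(env.hand_in())"
```

```text
the job is handed in; nothing more can be done
None
```

The seed jar is evacuated: after five full plunger strokes the red pin stands fully out with its green band showing, and I've handed the job in. I pressed with the shut fingertips, each time down to the stop (z about 0.1885, 11.5–13.3 N at the stop) and then fully clear of the knob. After the fifth stroke I stopped and backed the arm away; the clock read about 14 s.

**Last checks:**
- **Pin:** its top measures 0.182 m from two views, against 0.184 m nominal; the 2 mm gap is within the calibration. The image rows at its foot turned from red to green. The band is only about 2 pixels tall in the picture.
- **Plunger:** it is up, in the same place in the picture as at the start.
- **Jar, bystander jars and funnel:** comparing the first and last pictures around the jar shows no change except the pin.

No check failed. A sideways force of up to about 5 N showed at the bottom of a stroke, but the jar did not move.

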